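# Hold a round flask down in a leak tester's sprung cradle

## Robot

A 6-joint arm with a two-finger parallel gripper is mounted at the origin on the work surface. World frame = base frame: x ahead of the robot, y to its left, z up, the work surface at z = 0. Lengths are in m, angles in rad, forces in N, time in s.
With the tool pointing down it reaches from about 0.25 to 0.85 m from the base axis. Payload 12.5 kg.
Tool frame: the origin (TCP) lies on the centre line of the jaws, within the pads' length; the fingertips stand 11 mm ahead of it and the grasp point (between the pads) lies 8 mm behind it; z points along the fingers, y is the line along which they close (so a half turn about z gives the same grasp; the last joint's range is limited). The gripper opens to 93 mm and grips with 3 to 60 N. Pads are 15 mm wide; open, the fingers measure 128 mm over their backs; the gripper's body (75 mm by 188 mm) begins 65 mm behind the grasp point.
Start: joints at [-1.397, 0.351, 1.652, -0, 1.139, -0.085], TCP at [0.141, -0.532, 0.23] pointing down, gripper open.
Joint ranges: [-2.75, 2.75], [-0.79, 2.1], [0.01, 2.65], [-1.57, 4.71], [0.07, 3.14], [-2.87, 2.87]. Speed limits (rad/s): [2.22, 2.22, 2.79, 3.14, 3.14, 3.14].

## Interface

Orientations are given as a unit quaternion [x, y, z, w].
In Python, from plant import get_obs, get_image, calibration, close_job, find_in, place_of gives the robot as it stands. The module is installed in compiled form; this text tells all that it offers.
- The arm moves only by the shell command python3 -m creep 'ROWS'. ROWS is JSON, a list of rows, each a list of 7 numbers: the turn, a rotation vector about the tool's x, y, z in degrees, then the shift along the tool's x, y, z in mm, then the closure, from -1 (fully open) to 1 (shut). A call has 1 to 8 rows; each row shifts and turns the commanded pose from where the row before left it, along the tool's axes as they then stand; what a row does not reach is not made up. A row lasts 1/12 s, in which the tool goes at most 41.7 mm and 7.16 degrees, less where a joint would pass 70% of its speed; a pose out of reach is approached as far as the arm can. A call is refused whole if a number of a shift passes 41.7 or a number of a turn 7.16, either way. A call with a gripper value outside its range is refused whole. The fingers move at their own pace and stop on an object; the grip force is fixed at half the most. Time passes only in rows, so rows that do not move let the fingers close. It gives the time, the measured TCP pose, the force, the opening and the grip force at its end, in the units of the state.
- get_obs(): the state, without advancing time (a new reading comes with each control period).
- get_image(name): name is "scene" or "side" or "wrist"; returns the picture (384x512x3 uint8, blue, green, red); there is no depth.
- calibration(name): a dict with "intrinsics" (3x3 intrinsics, pixels), "rvec" (rotation vector, rad) and "tvec" (3), from world to camera coordinates, as OpenCV has them. Camera axes: x right, y down, z forward; pixel columns grow to the right and rows downward; lengths in m; the calibration is good to about 2 mm. The wrist camera is an equidistant fisheye: a pixel r from the principal point sees the ray r / f radians off the axis. A picture is of the moment at which its call begins: read the wrist's pose just before it. calibration takes no time and is no camera call; for the wrist camera it gives the pose at the moment of the call.
- close_job(): hands the job in; it is judged then, once.
Trained networks look in the newest picture that a camera, given by its name, has taken for a name from the list of things; names that differ only in an ending like _2 or _b are one class to them, and where a whole thing is asked for, a point or a joint stands for the part that bears it (a point fixed in the world has none). Each returns a list of dicts, best first, with "p" (0 to 1); they miss things now and then, are a little off and sometimes report something else, mostly with a low value. They report only what shows in the picture. A call takes as long as a camera call. They do not tell look-alikes from the thing itself.
- find_in(camera, target): "point" ([x, y, z] in m, in the coordinates of the camera as it stood for that picture, good to about 4 mm: the middle of the surface that is visible of it).
- place_of(camera, target): "point" ([x, y, z] in m, in the coordinates of the camera as it stood for that picture, good to about 4 mm: a listed point, or the origin of a listed thing).
The state is a dict: "time": time; "q": joint angles; "qd": joint speeds; "tau": joint torques, N m; "eef_pos": TCP position; "ee_rot": TCP orientation; "ft_force": force on the tool from outside, world axes, zero at the start; "ft_torque": the same for the moment, N m; "gripper_width": opening from 0.0 (shut) to 1.0 (fully open); "gripper_force": force on a finger pad.
Only numpy, scipy, OpenCV 4.12 (cv2) and the standard library are available. Lean on these libraries where they do the work, as an engineer would, in place of code of your own. Each camera call takes 0.05 s, during which the arm holds its last target. There are 200 camera calls.

## Task

Take the round-bellied glass flask out of the tray, set it upright in the sprung ring cradle on top of the leak tester, and gently press it down until the ring reaches its stop. Finish while still holding the flask pressed fully down with the gripper: do not let go of it, touch only the flask and not the tester or its ring, and leave the straight vials standing where they are in the tray.

Things in the scene. Friction and masses are not known exactly. Their poses are not given: they have to be found in the camera images.
- flask: Clear glass flask, the only one with a round belly, 116 mm tall, 0.11 kg or so (varies): belly 60 mm in diameter, widest 25 mm above its flat 32 mm foot; straight neck 22 mm in diameter from 54 to 111 mm above the foot, then a lip 25 mm in diameter up to the closed flat top at 116 mm. Stands upright in the tray at the start. Origin: centre of the underside of the foot; z points up along the neck.
- vial_a: Straight clear glass vial (bystander), 28 mm in diameter, 70 mm tall, standing in the tray, at least 64 mm (centre to centre) from its neighbours. Origin: centre of its underside.
- vial_b: A second straight vial like vial_a (bystander).
- vial_c: A third straight vial like vial_a (bystander).
- tray: Shallow square cream plastic tray, fixed, 190 x 190 mm, walls 22 mm high and 4 mm thick, floor 4 mm thick. The flask and the three vials stand in it near the corners of an 80 mm square about its centre, in any order. Origin: centre of its underside.
- tester: Leak tester: fixed grey box, 150 x 150 mm and 55 mm high, with a small display on its front (-x side at yaw 0) and the sprung ring cradle over the middle of its top. Origin: centre of its underside.
- cradle_seat (a point): Centre of the underside of the cradle's aluminium ring, on its axis; it moves with the ring. 81 mm above the work surface when the ring is up, 67 mm at the stop. The ring is an open cone 10 mm high: hole 48 mm in diameter at the bottom, widening to 72 mm at the top (80 mm outside). The flask's belly rests in it with the foot about 7.5 mm below this point.
- cradle (a joint): How far the ring is pressed down, in m: 0 is up (free), 0.014 is down at its hard stop. It slides straight down on a spring that pushes up with about 3 N at 0 and 12 N at the stop; it comes back up when released.
Things that resemble listed ones, but are neither listed nor needed, are in the scene too. Leave any green look-alike of the flask alone. Of the things shaped like the tester, the grey one is meant.

How it is judged:
On the way, in this order (a step that is already met when the one before it is completed fails the run):
1. the flask is lifted clear of the tray (z of flask in the frame of tray above 0.035 m and contact force between flask and tray below 0.1 N), for 0.2 s.
2. the flask sits upright in the ring cradle (horizontal distance between flask and cradle_seat below 0.006 m and angle between flask's own z axis and vertical below 0.14 rad and z of flask in the frame of cradle_seat below -0.003 m and contact force between flask and tester above 0.3 N), for 0.2 s.
At the end, for the whole second after the job is handed in: Flask in the ring: upright within 8 degrees, centred within 6 mm, foot 3 mm or more below the ring's underside; ring within 2.5 mm of its stop, bearing over 6 N; fingers on the flask with over 4 N, robot off the tester and ring (under 1 N), flask slower than 2 cm/s (value of joint cradle above 0.0115 m and horizontal distance between flask and cradle_seat below 0.006 m and z of flask in the frame of cradle_seat below -0.003 m and angle between flask's own z axis and vertical below 0.14 rad and contact force between flask and tester above 6 N and contact force between the fingers and flask above 4 N and contact force between each of the arm, the fingers and tester below 1 N and linear speed of flask below 0.02 m/s); the arm keeps its last pose, push and grip.
It fails at once if the flask is pressed or dropped hard on the tester (over 60 N) (contact force between flask and tester above 60 N).
It fails at once if a straight vial is knocked over or moved from its place (angle between any of vial_a, vial_b, vial_c's own z axis and vertical above 0.4 rad or distance of any of vial_a, vial_b, vial_c from where it was at the start of the episode above 0.03 m).
It also fails if it takes over 38 s, if anything falls off the work surface, if the arm or the gripper's body presses on something with over 40 N, if the wrist force passes 120 N, or if a joint passes its speed limit or range.

## Working session

There is one attempt and no reset: what is moved stays moved. The work goes in short steps, Python scripts to look and compute and a shell command to move; the robot and the scene stay as the last step left them, time stands still between calls to the robot, and variables do not carry over. Pictures are saved under pics/ and viewed, at most 10 in all, crops included, and the job is handed in when it is done.

```bash
mkdir -p pics
cat > h.py <<'E'
import numpy as np, cv2
from scipy.spatial.transform import Rotation as R
from plant import *
def toworld(cam,p,c=None):
    c=c or calibration(cam); M=cv2.Rodrigues(np.array(c["rvec"],float))[0]
    return M.T@(np.array(p)-np.array(c["tvec"]).ravel())
def proj(cam,p):
    c=calibration(cam); return cv2.projectPoints(np.array([p],float),np.array(c["rvec"],float),np.array(c["tvec"],float),np.array(c["intrinsics"],float),None)[0].ravel()
E
python3 - <<'E'
from h import *
ims=[]
for cam in("scene","side"):
    im=get_image(cam); cv2.imwrite(f"pics/{cam}0.png",im)
    for t in("flask","vial_a","tray","tester","cradle_seat"):
        for d in place_of(cam,t): print(cam,t,round(d["p"],2),toworld(cam,d["point"]).round(3))
o=get_obs(); print(o["time"],o["eef_pos"],o["ee_rot"],R.from_quat(o["ee_rot"]).as_matrix().round(3))
E
```

```text
scene flask 0.64 [ 0.491 -0.1    0.005]
scene vial_a 0.96 [ 0.559 -0.21   0.004]
scene vial_a 0.87 [ 0.478 -0.19   0.001]
scene vial_a 0.64 [ 0.571 -0.123  0.003]
scene tray 0.93 [ 0.526 -0.15  -0.004]
scene tester 0.91 [ 0.555  0.169 -0.001]
scene tester 0.78 [ 0.808  0.129 -0.006]
scene cradle_seat 0.62 [0.805 0.13  0.083]
side flask 0.76 [ 0.496 -0.094  0.008]
side flask 0.6 [ 0.341 -0.167  0.   ]
side vial_a 0.87 [ 0.579 -0.128  0.008]
side vial_a 0.76 [ 0.563 -0.209  0.004]
side vial_a 0.46 [ 0.484 -0.185  0.005]
side tray 0.64 [ 0.528 -0.145  0.002]
side tester 0.73 [0.555 0.169 0.003]
side tester 0.65 [ 0.81   0.128 -0.001]
side cradle_seat 0.82 [0.555 0.169 0.08 ]
side cradle_seat 0.8 [0.812 0.132 0.078]
0.6 [ 0.14077204 -0.53169597  0.22965425] [9.91638408e-01 1.29047533e-01 4.19052885e-06 3.97162928e-05] [[ 0.967  0.256  0.   ]
 [ 0.256 -0.967 -0.   ]
 [-0.     0.    -1.   ]]
```

View pics/scene0.png

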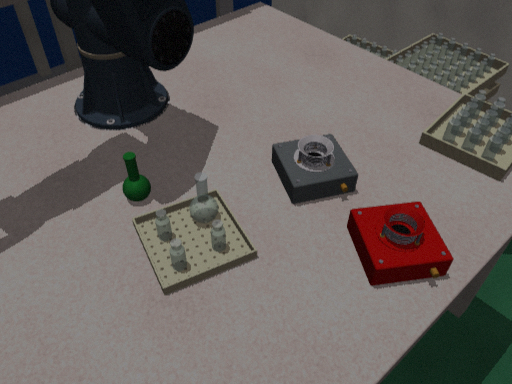

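View pics/side0.png

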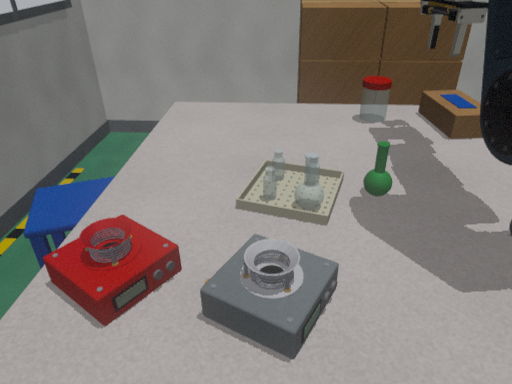

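Run:
```python
from h import *
for n,p in dict(flask=(.493,-.097,.06),green=(.341,-.167,.06),t1=(.555,.169,.05),t2=(.808,.129,.05)).items(): print(n,proj("scene",p).round(),proj("side",p).round())
```

```text
flask [202. 198.] [310. 182.]
green [132. 175.] [381. 168.]
t1 [314. 160.] [271. 278.]
t2 [398. 234.] [114. 253.]
```

Scene picture: the clear flask is at about (202,198) in the tray's near corner, the green decoy at (135,180), the grey tester at (314,165) and the red one at (400,240). The side picture agrees: flask (311,182), grey tester (271,280). So the flask is at about (0.493, -0.097) and the grey seat at (0.555, 0.169). Next I move above the flask.

```bash
python3 -m creep '[[0,0,0,32,-23,0,-1],[0,0,0,32,-23,0,-1],[0,0,0,32,-23,0,-1],[0,0,0,32,-23,0,-1],[0,0,0,32,-23,0,-1],[0,0,0,32,-23,0,-1],[0,0,0,32,-23,0,-1],[0,0,0,32,-23,0,-1]]'; python3 -m creep '[[0,0,0,32,-24,0,-1],[0,0,0,32,-24,0,-1],[0,0,0,32,-24,0,-1],[0,0,0,32,-24,0,-1],[0,0,0,20,-20,0,-1],[0,0,0,5,-15,0,-1],[0,0,0,0,0,0,-1],[0,0,0,0,0,0,-1]]'
cat > look.py <<'E'
from h import *
import sys
cams=sys.argv[2].split(","); o=get_obs(); M=R.from_quat(o["ee_rot"]).as_matrix()
print(o["time"],o["eef_pos"].round(4) if hasattr(o["eef_pos"],"round") else o["eef_pos"])
for cam in cams:
    c=calibration(cam); im=get_image(cam); cv2.imwrite(f"pics/{sys.argv[1]}_{cam}.png",im)
    for t in sys.argv[3].split(","):
        for k in range(2):
            for d in place_of(cam,t):
                w=toworld(cam,d["point"],c); print(cam,t,round(d["p"],2),w.round(4),"tool mm",(M.T@(w-o["eef_pos"])*1000).round())
E
python3 look.py a wrist,scene,side flask,vial_a,cradle_seat
```

```text
time: 1.27
eef_pos: [0.342, -0.2866, 0.2299]
ee_rot: [0.992, 0.129, 0.0, 0.0]
ft_force: [1.2, -0.6, 0.1]
gripper_width: 1.001
gripper_force: 0.0
time: 1.93
eef_pos: [0.4556, -0.1222, 0.2297]
ee_rot: [0.992, 0.13, 0.0, 0.0]
ft_force: [-0.3, -0.1, -0.2]
gripper_width: 1.001
gripper_force: 0.0
1.9333 [ 0.4556 -0.1222  0.2297]
wrist flask 0.65 [ 0.346  -0.1676 -0.0019] tool mm [-118.   16.  232.]
wrist flask 0.6 [ 0.4929 -0.0974  0.0049] tool mm [ 42. -14. 225.]
wrist flask 0.32 [ 0.479  -0.1863  0.007 ] tool mm [  6.  68. 223.]
wrist flask 0.65 [ 0.346  -0.1676 -0.0019] tool mm [-118.   16.  232.]
wrist flask 0.6 [ 0.4929 -0.0974  0.0049] tool mm [ 42. -14. 225.]
wrist flask 0.32 [ 0.479  -0.1863  0.007 ] tool mm [  6.  68. 223.]
wrist vial_a 0.9 [ 0.5747 -0.1218  0.0055] tool mm [115.  30. 224.]
wrist vial_a 0.82 [ 0.565  -0.2101  0.0061] tool mm [ 83. 113. 224.]
wrist vial_a 0.72 [ 0.4817 -0.1901  0.0046] tool mm [  8.  72. 225.]
wrist vial_a 0.9 [ 0.5747 -0.1218  0.0055] tool mm [115.  30. 224.]
wrist vial_a 0.82 [ 0.565  -0.2101  0.0061] tool mm [ 83. 113. 224.]
wrist vial_a 0.72 [ 
[... 1462 characters left out ...]
_a 0.44 [ 0.483  -0.1874  0.0015] tool mm [ 10.  70. 228.]
side vial_a 0.86 [ 0.5746 -0.1245  0.0072] tool mm [114.  33. 223.]
side vial_a 0.85 [ 0.5635 -0.2087  0.0017] tool mm [ 82. 111. 228.]
side vial_a 0.44 [ 0.483  -0.1874  0.0015] tool mm [ 10.  70. 228.]
side cradle_seat 0.79 [0.5567 0.1685 0.0822] tool mm [ 173. -255.  147.]
side cradle_seat 0.72 [ 0.5766 -0.1252  0.0054] tool mm [116.  34. 224.]
side cradle_seat 0.55 [0.8148 0.1322 0.0799] tool mm [ 413. -153.  150.]
side cradle_seat 0.79 [0.5567 0.1685 0.0822] tool mm [ 173. -255.  147.]
side cradle_seat 0.72 [ 0.5766 -0.1252  0.0054] tool mm [116.  34. 224.]
side cradle_seat 0.55 [0.8148 0.1322 0.0799] tool mm [ 413. -153.  150.]
```

```bash
sed -i 's/range(2)/range(1)/' look.py; python3 -m creep '[[0,0,0,22,-8,0,-1],[0,0,0,20,-7,0,-1],[0,0,0,0,0,0,-1],[0,0,0,0,0,0,-1],[0,0,0,0,0,0,-1]]'; python3 look.py b wrist flask
```

```text
time: 3.4
eef_pos: [0.4919, -0.0973, 0.2294]
ee_rot: [0.992, 0.129, -0.0, -0.0]
ft_force: [-0.8, 0.1, 0.8]
gripper_width: 0.998
gripper_force: 0.0
3.4 [ 0.4919 -0.0973  0.2294]
wrist flask 0.68 [ 0.3435 -0.1652  0.0011] tool mm [-161.   28.  228.]
wrist flask 0.6 [ 0.4928 -0.0971  0.0074] tool mm [  1.   0. 222.]
```

View pics/b_wrist.png

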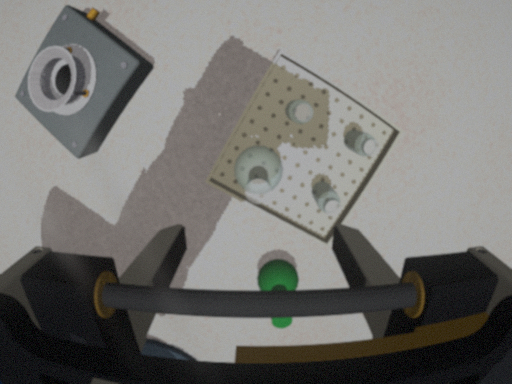

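```bash
cat >> h.py <<'E'
def wproj(p,c=None):
    c=c or calibration("wrist"); M=cv2.Rodrigues(np.array(c["rvec"],float))[0]; K=np.array(c["intrinsics"])
    q=M@np.array(p)+np.array(c["tvec"]).ravel(); t=np.arctan2(np.hypot(q[0],q[1]),q[2]); a=np.arctan2(q[1],q[0])
    return np.array([K[0,2]+K[0,0]*t*np.cos(a),K[1,2]+K[1,1]*t*np.sin(a)])
def wray(u,z,c=None):
    c=c or calibration("wrist"); M=cv2.Rodrigues(np.array(c["rvec"],float))[0]; K=np.array(c["intrinsics"])
    d=np.array([(u[0]-K[0,2])/K[0,0],(u[1]-K[1,2])/K[1,1]]); t=np.hypot(*d); v=np.r_[d/t*np.sin(t),np.cos(t)]
    o=-M.T@np.array(c["tvec"]).ravel(); v=M.T@v; return o+v*(z-o[2])/v[2]
E
python3 - <<'E'
from h import *
x,y=.4925,-.0965
for z in(.004,.029,.058,.115,.12): print(z,wproj([x,y,z]).round(1))
E
```

```text
0.004 [257.4 164.9]
0.029 [257.3 169.2]
0.058 [257.1 174.9]
0.115 [256.8 189.4]
0.12 [256.8 190.9]
```

The wrist picture shows the clear flask's belly at (258,169) and its lip at about (257,187). That is within a few pixels of the prediction, so I am centred over it. The vials are at (300,110), (365,143) and (327,200), clear of the fingers. Next: descend and close on the neck.

```bash
python3 -m creep '[[0,0,0,0,0,35,-1],[0,0,0,0,0,35,-1],[0,0,0,0,0,35,-1],[0,0,0,0,0,20,-1],[0,0,0,0,0,14,-1],[0,0,0,0,0,0,-1],[0,0,0,0,0,0,1],[0,0,0,0,0,0,1]]'; python3 -m creep '[[0,0,0,0,0,0,1],[0,0,0,0,0,0,1],[0,0,0,0,0,0,1],[0,0,0,0,0,0,1],[0,0,0,0,0,0,1],[0,0,0,0,0,0,1],[0,0,0,0,0,0,1],[0,0,0,0,0,0,1]]'
```

```text
time: 4.17
eef_pos: [0.4927, -0.0976, 0.0917]
ee_rot: [0.992, 0.129, 0.001, 0.0]
ft_force: [-1.0, 0.7, -0.2]
gripper_width: 0.9
gripper_force: 0.0
time: 4.83
eef_pos: [0.4923, -0.0972, 0.0906]
ee_rot: [0.992, 0.129, -0.0, -0.0]
ft_force: [0.1, -0.7, 0.4]
gripper_width: 0.335
gripper_force: 0.0
```

```bash
python3 -m creep '[[0,0,0,0,0,0,1],[0,0,0,0,0,0,1],[0,0,0,0,0,0,1],[0,0,0,0,0,0,1],[0,0,0,0,0,0,1],[0,0,0,0,0,0,1]]'; python3 -m creep '[[0,0,0,0,0,-15,1],[0,0,0,0,0,-25,1],[0,0,0,0,0,-35,1],[0,0,0,0,0,-35,1],[0,0,0,0,0,-20,1],[0,0,0,0,0,-10,1],[0,0,0,0,0,0,1],[0,0,0,0,0,0,1]]'; python3 look.py c side,scene,wrist flask,cradle_seat
```

```text
time: 5.33
eef_pos: [0.4923, -0.0972, 0.0906]
ee_rot: [0.992, 0.129, -0.0, -0.0]
ft_force: [0.0, 0.9, -0.4]
gripper_width: 0.253
gripper_force: 30.0
time: 6.0
eef_pos: [0.4919, -0.0971, 0.2297]
ee_rot: [0.992, 0.129, -0.0, -0.0]
ft_force: [0.5, 0.2, -1.1]
gripper_width: 0.249
gripper_force: 30.0
6.0 [ 0.4919 -0.0971  0.2297]
side flask 0.79 [ 0.4941 -0.0953  0.1453] tool mm [ 3. -1. 84.]
side flask 0.7 [0.5529 0.1688 0.0831] tool mm [ 127. -241.  147.]
side flask 0.57 [ 0.3437 -0.1699  0.0009] tool mm [-162.   32.  229.]
side cradle_seat 0.97 [0.5533 0.1673 0.0866] tool mm [ 127. -240.  143.]
side cradle_seat 0.57 [0.8123 0.1315 0.0783] tool mm [ 368. -139.  151.]
side cradle_seat 0.32 [0.5546 0.1654 0.0022] tool mm [ 128. -238.  227.]
scene flask 0.81 [ 3.432e-01 -1.626e-01 -2.000e-04] tool mm [-160.   25.  230.]
scene flask 0.75 [ 0.4879 -0.0969  0.1424] tool mm [-4. -1. 87.]
scene cradle_seat 0.8 [0.8072 0.1315 0.0821] tool mm [ 363. -140.  147.]
wrist flask 0.66 [ 0.4939 -0.0939  0.1467] tool mm [ 3. -3. 83.]
wrist cradle_seat 0.94 [0.5513 0.1646 0.0841] tool mm [ 125. -238.  146.]
```

View pics/c_side.png

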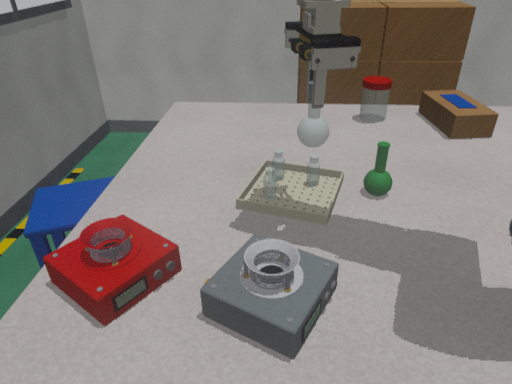

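The side picture shows the flask held upright at (313,130), with the three vials still standing in the tray and the grey tester's ring at (271,262). Next I carry the flask over the ring.

```bash
python3 -m creep '[[0,0,0,9,-16,0,1],[0,0,0,17,-32,0,1],[0,0,0,17,-32,0,1],[0,0,0,17,-32,0,1],[0,0,0,17,-32,0,1],[0,0,0,17,-32,0,1],[0,0,0,17,-32,0,1],[0,0,0,12,-22,0,1]]';python3 -m creep '[[0,0,0,5,-10,0,1],[0,0,0,0,0,0,1],[0,0,0,0,0,0,1],[0,0,0,0,0,0,1]]'; python3 look.py d side,scene,wrist flask,cradle_seat,tester
python3 - <<'E'
import cv2,numpy as np
a=cv2.imread("pics/d_side.png")[120:340,170:370];b=cv2.imread("pics/d_scene.png")[60:210,240:390]
cv2.imwrite("pics/d2.png",np.hstack([cv2.resize(a,(400,440),interpolation=2),cv2.resize(b,(400,440),interpolation=2)]))
E
```

```text
time: 7.12
eef_pos: [0.5525, 0.1594, 0.2305]
ee_rot: [0.992, 0.13, 0.0, -0.0]
ft_force: [0.4, -1.2, -0.1]
gripper_width: 0.247
gripper_force: 30.0
time: 7.45
eef_pos: [0.5544, 0.1662, 0.2305]
ee_rot: [0.992, 0.129, -0.0, 0.0]
ft_force: [-0.2, -0.1, -1.0]
gripper_width: 0.248
gripper_force: 30.0
7.45 [0.5544 0.1662 0.2305]
side flask 0.86 [ 3.435e-01 -1.643e-01 -2.000e-04] tool mm [-288.  266.  231.]
side flask 0.67 [0.559  0.1693 0.1473] tool mm [ 5. -2. 83.]
side cradle_seat 0.98 [0.8108 0.131  0.0782] tool mm [239.  99. 152.]
side cradle_seat 0.95 [0.5549 0.172  0.0835] tool mm [  2.  -5. 147.]
side cradle_seat 0.32 [ 0.485  -0.186   0.0019] tool mm [-157.  323.  229.]
side tester 0.68 [8.120e-01 1.257e-01 4.000e-04] tool mm [239. 105. 230.]
side tester 0.59 [0.5546 0.1656 0.0032] tool mm [  0.   1. 227.]
scene flask 0.63 [ 0.346  -0.1626 -0.0025] tool mm [-285.  265.  233.]
scene flask 0.59 [0.551  0.1698 0.1453] tool mm [-2. -4. 85.]
scene cradle_seat 0.93 [0.8072 0.1304 0.0833] tool mm [235.  99. 147.]
scene cradle_seat 0.84 [0.5489 0.1679 0.0783] tool mm [ -5.  -3. 152.]
scene tester 0.98 [ 0.8086  0.1295 -0.0031] tool mm [237. 100. 234.]
scene tester 0.64 [ 0.5562  0.1723 -0.0042] tool mm [  3.  -5. 235.]
wrist flask 0.73 [0.5592 0.1656 0.1438] tool mm [ 4.  2. 87.]
wrist flask 0.65 [ 0.3456 -0.1669  0.0007] tool mm [-287.  269.  230.]
wrist tester 0.89 [ 5.566e-01  1.649e-01 -1.000e-04] tool mm [  2.   2. 231.]
wrist tester 0.49 [ 0.5304 -0.1503  0.0009] tool mm [-104.  300.  230.]
```

View pics/d2.png

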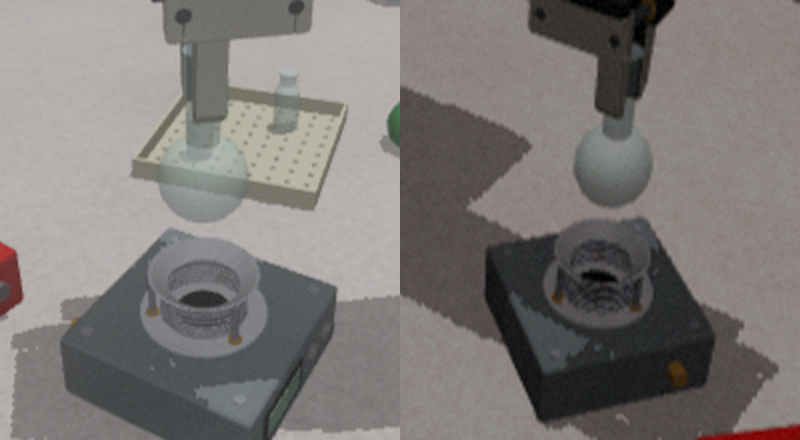

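View pics/d_wrist.png

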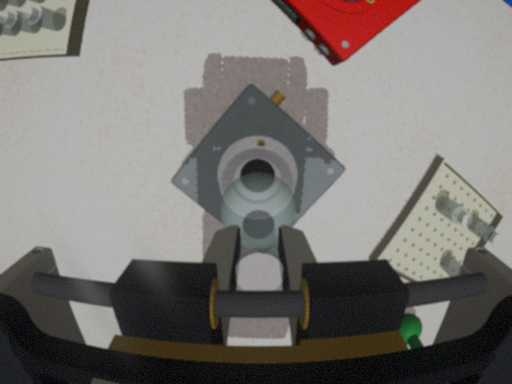

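The crops show the belly centre at (272,209) in the side view with the rim centre at (272,257). In the scene view these are (320,116) and (316,144). In the wrist view the rim is near (257,172) and the belly near (258,207). I check these against the projections.

Run:
```python
from h import *
from scipy.optimize import least_squares
f=lambda cam,p: wproj(p) if cam=="wrist" else proj(cam,p)
B=dict(side=(272,209),scene=(319.9,116.3),wrist=(258,207)); S=dict(side=(272,257.5),scene=(315.7,144.5),wrist=(257.5,172))
for cams in(("side",),("scene",),("wrist",),("side","scene"),("side","scene","wrist")):
  for n,D,z in(("belly",B,.143+.025),("ring",S,.091)):
    s=least_squares(lambda v:np.concatenate([f(c,[v[0],v[1],z])-D[c] for c in cams]),[.554,.167]);print(cams,n,s.x.round(4),s.fun.round(1))
```

```text
('side',) belly [0.555  0.1644] [-0.  0.]
('side',) ring [0.5543 0.171 ] [0. 0.]
('scene',) belly [0.5557 0.1683] [0. 0.]
('scene',) ring [0.553  0.1707] [0. 0.]
('wrist',) belly [0.5569 0.1677] [0. 0.]
('wrist',) ring [0.5661 0.1709] [ 0. -0.]
('side', 'scene') belly [0.5553 0.1662] [-0.3  0.8 -0.8  0.3]
('side', 'scene') ring [0.554  0.1707] [ 0.2 -0.1  0.4  0.2]
('side', 'scene', 'wrist') belly [0.5563 0.1674] [-1.1  1.2 -0.1  0.3  0.2  0.8]
('side', 'scene', 'wrist') ring [0.5609 0.1703] [-4.7 -0.5  2.6  1.8 -0.8  4.9]
```

```bash
python3 -m creep '[[0,0,0,-1,-3,10,1],[0,0,0,0,0,20,1],[0,0,0,0,0,15,1],[0,0,0,0,0,8,1],[0,0,0,0,0,5,1],[0,0,0,0,0,0,1],[0,0,0,0,0,0,1]]'; python3 look.py e side,scene flask,cradle_seat
python3 - <<'E'
import cv2,numpy as np
a=cv2.imread("pics/e_side.png")[200:310,220:320];b=cv2.imread("pics/e_scene.png")[90:200,265:365]
cv2.imwrite("pics/e2.png",np.hstack([cv2.resize(a,(400,440),interpolation=2),cv2.resize(b,(400,440),interpolation=2)]))
E
```

```text
time: 8.63
eef_pos: [0.5531, 0.1703, 0.173]
ee_rot: [0.992, 0.129, 0.0, -0.0]
ft_force: [1.3, -0.5, -1.1]
gripper_width: 0.248
gripper_force: 30.0
8.6333 [0.5531 0.1703 0.173 ]
side flask 0.92 [0.5567 0.1758 0.0882] tool mm [ 5. -4. 85.]
side flask 0.61 [ 0.3432 -0.1681 -0.0019] tool mm [-290.  273.  175.]
side cradle_seat 0.89 [0.8106 0.1317 0.0814] tool mm [239. 103.  92.]
side cradle_seat 0.72 [0.5537 0.1701 0.0821] tool mm [ 0.  0. 91.]
scene flask 0.97 [ 0.3426 -0.1645 -0.0007] tool mm [-289.  270.  174.]
scene flask 0.8 [0.5521 0.1668 0.0879] tool mm [-2.  3. 85.]
scene cradle_seat 0.69 [0.8056 0.1331 0.0812] tool mm [235. 101.  92.]
scene cradle_seat 0.63 [0.5508 0.1662 0.0801] tool mm [-3.  3. 93.]
```

View pics/e2.png

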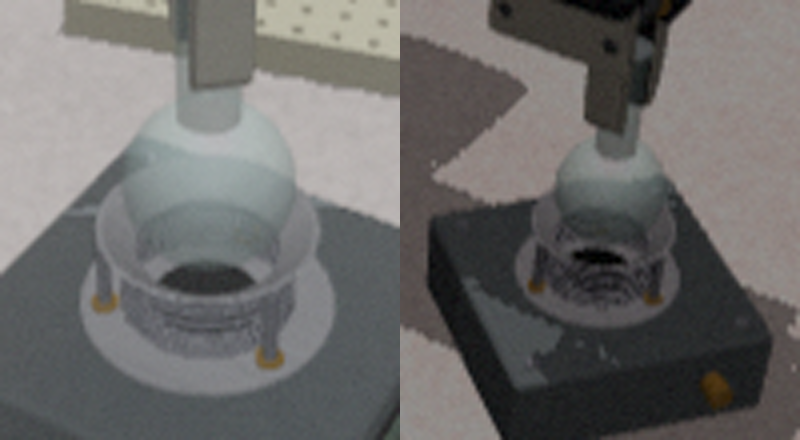

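Both views show the belly just inside the rim. Side view: belly at x≈210 and rim at x≈208 in the crop. Scene view: belly at x≈610 and rim at x≈603. I convert these to offsets.

Run:
```python
from h import *
from scipy.optimize import least_squares
B=dict(side=(220+210/4,200+172/4),scene=(265+210/4,90+190/4)); S=dict(side=(220+208/4,200+231/4),scene=(265+203/4,90+221/4))
z0=.173-.0866
for cams in(("side",),("scene",),("side","scene")):
  for n,D,z in(("belly",B,z0+.025),("ring",S,.091)):
    s=least_squares(lambda v:np.concatenate([proj(c,[v[0],v[1],z])-D[c] for c in cams]),[.554,.167]);print(cams,n,s.x.round(4),s.fun.round(1))
```

```text
('side',) belly [0.554  0.1643] [0. 0.]
('side',) ring [0.5543 0.1716] [-0.  0.]
('scene',) belly [0.5551 0.1709] [0. 0.]
('scene',) ring [0.5548 0.1689] [0. 0.]
('side', 'scene') belly [0.5546 0.167 ] [-0.5  1.2 -1.4  0.6]
('side', 'scene') ring [0.5542 0.1707] [ 0.1 -0.4  0.4 -0.5]
```

Centring is within about 2 mm. I lower the flask gently until it makes contact.

```bash
python3 -m creep '[[0,0,0,0,0,4,1],[0,0,0,0,0,4,1],[0,0,0,0,0,3,1],[0,0,0,0,0,2,1],[0,0,0,0,0,0,1],[0,0,0,0,0,0,1]]';  python3 -m creep '[[0,0,0,0,0,2,1],[0,0,0,0,0,2,1],[0,0,0,0,0,0,1],[0,0,0,0,0,0,1],[0,0,0,0,0,0,1],[0,0,0,0,0,0,1]]'; python3 -c "
from h import *
for i in range(6): get_image('side'); print(np.round(get_obs()['ft_force'],1))"
```

```text
time: 9.43
eef_pos: [0.5531, 0.1701, 0.1598]
ee_rot: [0.992, 0.129, 0.0, 0.0]
ft_force: [0.1, -1.7, 2.5]
gripper_width: 0.253
gripper_force: 30.0
time: 9.93
eef_pos: [0.553, 0.1701, 0.1558]
ee_rot: [0.992, 0.129, 0.0, 0.0]
ft_force: [0.7, -2.2, 3.4]
gripper_width: 0.25
gripper_force: 30.0
[ 1.2 -3.7  4.6]
[ 0.2 -2.5  4.1]
[ 0.  -3.3  3.9]
[ 1.  -3.3  5. ]
[ 0.4 -3.8  4. ]
[ 0.9 -2.4  4.1]
```

The side force (about -3 N in y) says the flask touches the +y flank. I ease it toward -y.

```bash
cat > ft.py <<'E'
from h import *
a=[]
for i in range(5): get_image('side'); a.append(get_obs()['ft_force'])
o=get_obs();print(np.mean(a,0).round(1),np.array(o["eef_pos"]).round(4))
E
python3 -m creep '[[0,0,0,0,1,0,1],[0,0,0,0,1,0,1],[0,0,0,0,0,0,1],[0,0,0,0,0,0,1]]'; python3 ft.py
```

```text
time: 10.57
eef_pos: [0.5533, 0.1684, 0.1556]
ee_rot: [0.992, 0.129, -0.0, -0.0]
ft_force: [0.1, -0.4, 4.5]
gripper_width: 0.248
gripper_force: 30.0
[ 0.4 -0.7  4.3] [0.5534 0.1683 0.1556]
```

```bash
python3 -m creep '[[0,0,0,0,0,2,1],[0,0,0,0,0,2,1],[0,0,0,0,0,2,1],[0,0,0,0,0,2,1],[0,0,0,0,0,0,1],[0,0,0,0,0,0,1],[0,0,0,0,0,0,1]]'; python3 ft.py;  python3 -m creep '[[0,0,0,0,0,1,1],[0,0,0,0,0,0,1],[0,0,0,0,0,0,1]]'; python3 ft.py
```

```text
time: 11.4
eef_pos: [0.5538, 0.1683, 0.1481]
ee_rot: [0.992, 0.129, 0.001, -0.0]
ft_force: [-0.8, -1.3, 9.7]
gripper_width: 0.247
gripper_force: 30.0
[-0.  -0.7  9.1] [0.5538 0.1683 0.1481]
time: 11.9
eef_pos: [0.5538, 0.1683, 0.1472]
ee_rot: [0.992, 0.129, 0.001, -0.0]
ft_force: [-0.4, -0.5, 9.9]
gripper_width: 0.252
gripper_force: 30.0
[-0.3 -1.1  9.3] [0.5538 0.1684 0.1472]
```

```bash
for i in 1 2; do python3 -m creep '[[0,0,0,0,0,1,1],[0,0,0,0,0,0,1],[0,0,0,0,0,0,1]]' | grep -v rot; python3 ft.py; done; python3 -m creep '[[0,0,0,0,0,0.5,1],[0,0,0,0,0,0,1],[0,0,0,0,0,0,1]]' | grep -v rot; python3 ft.py
```

```text
time: 12.4
eef_pos: [0.5539, 0.1684, 0.1463]
ft_force: [-0.3, -0.8, 9.1]
gripper_width: 0.247
gripper_force: 30.0
[ 0.  -0.5  9.9] [0.5539 0.1684 0.1463]
time: 12.9
eef_pos: [0.5542, 0.1685, 0.1458]
ft_force: [0.5, 0.1, 13.1]
gripper_width: 0.25
gripper_force: 30.0
[-0.8 -1.  13.6] [0.5542 0.1685 0.1458]
time: 13.4
eef_pos: [0.5545, 0.1685, 0.1457]
ft_force: [-0.0, -1.6, 16.0]
gripper_width: 0.25
gripper_force: 30.0
[-1.  -0.8 16.3] [0.5545 0.1685 0.1457]
```

The force jumps at z ≈ 0.1458, so the ring is at its stop. One check before handing in.

```bash
python3 look.py g side,scene flask,cradle_seat
python3 - <<'E'
import cv2,numpy as np
a=cv2.imread("pics/g_side.png")[200:310,220:320];b=cv2.imread("pics/g_scene.png")[90:200,265:365]
cv2.imwrite("pics/g2.png",np.hstack([cv2.resize(a,(400,440),interpolation=2),cv2.resize(b,(400,440),interpolation=2)]))
E
```

```text
13.65 [0.5545 0.1685 0.1457]
side flask 0.85 [0.5572 0.1736 0.0643] tool mm [ 4. -4. 81.]
side flask 0.65 [ 3.449e-01 -1.696e-01  3.000e-04] tool mm [-290.  273.  144.]
side cradle_seat 0.82 [0.5526 0.1691 0.0695] tool mm [-2. -1. 76.]
side cradle_seat 0.73 [0.8115 0.1305 0.0763] tool mm [239. 103.  70.]
scene flask 0.95 [ 0.3448 -0.166   0.0007] tool mm [-289.  270.  144.]
scene flask 0.69 [0.5525 0.169  0.0587] tool mm [-2. -1. 87.]
scene cradle_seat 0.69 [0.8063 0.132  0.0866] tool mm [234. 100.  60.]
scene cradle_seat 0.5 [0.5508 0.1681 0.065 ] tool mm [-4. -1. 81.]
```

View pics/g2.png

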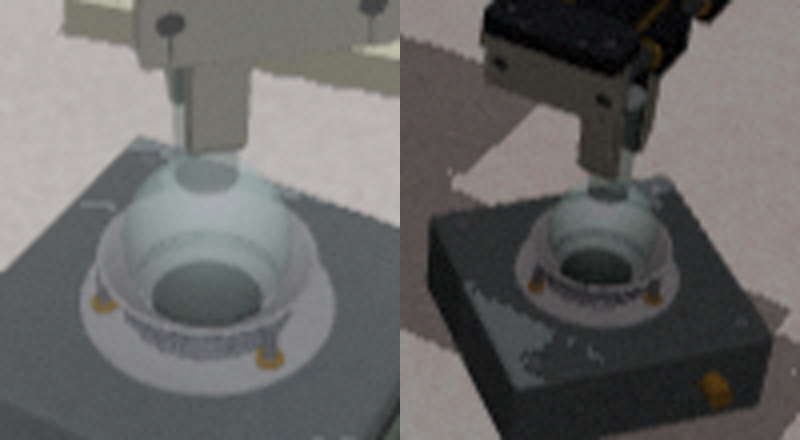

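The picture shows the belly seated centrally in the lowered ring (rim at about (208,250) in the crop) with the flask upright and the fingers well clear of the ring. The seat measures about 0.067 m, which is the stop height. I'm handing it in.

```bash
python3 -c "
from plant import *
print(close_job())"
```

```text
the job is handed in; nothing more can be done
None
```

I handed the job in with the flask upright in the grey tester's ring, still gripped at 30 N and pressed down to the stop with about 16 N; `close_job()` gave no verdict, so I don't know how it was judged.

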